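Nest a flower holder in a memorial stone and press it home

ROBOT

A 7-joint arm with a two-finger parallel gripper is mounted at the origin on the work surface. World frame = base frame: x ahead of the robot, y to its left, z up, the work surface at z = 0. Lengths are in m, angles in rad, forces in N, time in s.
With the tool pointing down it reaches from about 0.425 to 0.875 m from the base axis. Payload 4.7 kg.
Tool frame: the origin (TCP) lies at the very end of the fingers, on their centre line; the grasp point (between the pads) lies 19 mm behind it; z points along the fingers, y is the line along which they close (so a half turn about z gives the same grasp; the last joint's range is limited). The gripper opens to 87 mm and grips with 3 to 60 N. Pads are 19 mm wide; open, the fingers measure 117 mm over their backs; the gripper's body (75 mm by 190 mm) begins 51 mm behind the grasp point.
Start: joints at [1.15, 0.321, -0.07, 1.45, 0.023, 1.371, -0.057], TCP at [0.274, -0.59, 0.223] pointing down, gripper open.
Joint ranges: [-2.86, 2.86], [-0.3, 2.09], [-1.38, 1.24], [0.06, 2.45], [-1.56, 4.7], [0.09, 2.05], [-2.69, 2.69]. Speed limits (rad/s): [2.57, 2.57, 3.14, 3.14, 3.14, 3.14, 3.14].

INTERFACE

Orientations are given as a rotation vector (axis times angle).
In Python, from bench import ctrl, imaging, ticket gives the robot as it stands.
- The arm moves only by the tool jog_arm, never from a script. Its argument "rows" is text: rows parted by semicolons, each of 7 numbers parted by spaces: the shift along the tool's x, y, z in cm, then the turn, a rotation vector about the tool's x, y, z in rad, then the closure, from -1 (fully open) to 1 (shut), so that 0 is half open. A call has 1 to 5 rows; each row shifts and turns the commanded pose from where the row before left it, along the tool's axes as they then stand; what a row does not reach is not made up. A row lasts 1/8 s, in which the tool goes at most 62.5 mm and 10.7 degrees, less where a joint would pass 70% of its speed; a pose out of reach is approached as far as the arm can. A call with a gripper value outside its range is refused whole. The fingers move at their own pace and stop on an object; "force" is the grip in N (left out, the last holds). Time passes only in rows, so rows that do not move let the fingers close. It gives the time, the measured TCP pose, the force, the opening and the grip force at its end, in the units of the state.
- ctrl.get_state(): the state, without advancing time (a new reading comes with each control period).
- imaging.get_image(name): name is "scene" or "top" or "wrist"; returns a dict with "img" (384x512x3 uint8, blue, green, red), "vertical_fov" (degrees; the focal length in pixels is half the picture's height over the tangent of half this angle, whatever the lens; pixels are square), "cx", "cy" (the principal point, pixels), "k1" (the pictures are not rectified: a ray, as slopes to the right and down, at radius r is drawn at 1 + k1 r^2 times it, then the intrinsics apply), "origin" and "orientation" of the camera in the world. Camera axes: x right, y down, z forward; pixel columns grow to the right and rows downward; lengths in m; the calibration is good to about 2 mm. A picture is of the moment at which its call begins. There is no depth.
- ticket.close_job(): hands the job in; it is judged then, once.
The state is a dict: "time": time; "joint_positions": joint angles; "qd": joint speeds; "joint_torque": joint torques, N m; "position": TCP position; "tool_rot": TCP orientation; "ft_force": force on the tool from outside, world axes, zero at the start; "torque": the same for the moment, N m; "grip_width": opening from 0.0 (shut) to 1.0 (fully open); "grip_force": force on a finger pad.
Only numpy, scipy, OpenCV 4.12 (cv2) and the standard library are available. Lean on these libraries where they do the work, as an engineer would, in place of code of your own. Each camera call takes 0.05 s, during which the arm holds its last target. There are 200 camera calls.

TASK

Gently lower the tapered aluminium flower holder into the tapered brass liner in the memorial stone until it touches and let go of it, so that it centres itself. Then press down only on the black cap on top of the holder until the liner has slid to its hard stop on the grey collar, and finish with a short steady push of 15 to 20 newtons there, no harder; leave the holder upright in the liner and the other things on the bench where they are.

Things in the scene. Friction and masses are not known exactly. Their poses are not given: they have to be found in the camera images.
- insert_mid (a point): Centre, half-way up, of the loose rigid aluminium flower holder, about 0.35 kg, standing upright on the bench; z along its axis, up. Heights from its underside, 55 mm below this point: a cone 40 mm across at the bottom, 62 mm at 66 mm (1 mm of radius per 6 mm of height); a rim 70 mm across to 70 mm; a lid to 74 mm; a 16 mm stem to 85 mm; the lifting knob, 26 mm across, to 110 mm; on it the cap
- cap_top (a point): Centre of the flat top of the black cap, 21 mm across and 5 mm high, on the holder's knob, 115 mm above its underside. Press down here; do not pinch it. To lift the holder grip the aluminium knob below the cap, 5 to 30 mm below this point; the lid starts 41 mm below it: keep the fingertips above that
- stone: Memorial stone: a pale fixed block, 220 x 180 x 90 mm (x, y, z), origin at the centre of its underside, with a round upright well through its middle. A grey collar 104 mm across lies round the well. In it stands the brass liner: flange 96 mm across, 4 mm thick; bore 60 mm across at the mouth, 43 mm at 50 mm depth, open below: the holder's own taper, so held 1 mm off the axis the holder catches 6 mm too high
- well (a point): Point on the well's axis, level with the stone's top; the liner is exactly on this axis. The collar's top is 3 to 23 mm above this point and the liner's mouth 9 to 24 mm above the collar's top (neither is measured), 4 mm once home on its hard stop. The liner bears the holder's weight, slides under about 9 N in all and stays where left. Seated, the holder's underside is 60 mm below the mouth, the cap's top 55 mm above
- chisel_mid (a point): bystander, to be left alone: a steel stone chisel, 180 mm long, 12 mm thick, lying flat; this point is half-way up its thickest part
- mallet_mid (a point): bystander, to be left alone: a mason's mallet lying down, grey round head 68 mm across, wooden handle resting on a small wooden block; this point is half-way up its thickest part
- tin_mid (a point): bystander, to be left alone: a tin with a green label, 100 mm across, 110 mm tall; this point is half-way up its thickest part
- brush_mid (a point): bystander, to be left alone: a blue-bristled bench brush, 200 x 45 mm, 62 mm tall; this point is half-way up its thickest part
- offcut_mid (a point): bystander, to be left alone: an ochre stone offcut, 110 x 75 x 40 mm; this point is half-way up its thickest part
- saucer_mid (a point): bystander, to be left alone: a white plastic lid, 110 mm across, 12 mm thick; this point is half-way up its thickest part
Things that resemble listed ones, but are neither listed nor needed, are in the scene too. What is shaped like the part that bears insert_mid but orange or turquoise is not meant.

How it is judged:
By the outcome, as a careful person would: the job done as asked, in the order asked, and still so for the second after the job is handed in, with the robot touching nothing.
It also fails if it takes over 64 s, if anything falls off the work surface, if the arm or the gripper's body presses on something with over 40 N, if the wrist force passes 120 N, or if a joint passes its speed limit or range.

## Working session

There is one attempt and no reset: what is moved stays moved. The work goes in short steps, Python scripts to look and compute and a tool call to move; the robot and the scene stay as the last step left them, time stands still between calls to the robot, and variables do not carry over. Pictures are saved under pics/ and viewed, at most 10 in all, crops included, and the job is handed in when it is done.

Besides the shell and the picture viewer there is one more tool, called after "Call:" in YAML: its name, and indented under it one key for each argument. jog_arm: Moves the arm, as the interface text tells. Its arguments: {"type":"object","properties":{"rows":{"type":"string"},"force":{"type":"number"}},"required":["rows"]}

```bash
mkdir -p pics
cat > h.py <<'E'
import numpy as np, cv2, pickle
from scipy.spatial.transform import Rotation as R
from bench import ctrl, imaging, ticket
def grab(n):
    d=imaging.get_image(n); d['f']=d['img'].shape[0]/2/np.tan(np.radians(d['vertical_fov'])/2)
    o=np.array(d['orientation'],float)
    d['R']=o if o.shape==(3,3) else (R.from_rotvec(o) if o.size==3 else R.from_quat(o)).as_matrix()
    d['o']=np.array(d['origin']); return d
def ray(d,u,v):
    K=np.array([[d['f'],0,d['cx']],[0,d['f'],d['cy']],[0,0,1]])
    # invert drawn = p*(1+k1 r^2)
    p=cv2.undistortPointsIter(np.array([[[u,v]]],float),K,np.array([d['k1'],0,0,0]),None,None,(3,100,1e-12)).ravel()
    r=d['R']@np.array([p[0],p[1],1]); return r/np.linalg.norm(r)
def onz(d,u,v,z):
    r=ray(d,u,v); return d['o']+r*(z-d['o'][2])/r[2]
def proj(d,P):
    q=d['R'].T@(np.array(P)-d['o']); s=q[:2]/q[2]; s=s*(1+d['k1']*(s@s)); return s*d['f']+[d['cx'],d['cy']]
def tri(obs):
    A=np.zeros((3,3));b=np.zeros(3);rs=[]
    for d,u,v in obs:
        r=ray(d,u,v);M=np.eye(3)-np.outer(r,r);A+=M;b+=M@d['o']
    return np.linalg.solve(A,b)
E
python3 - <<'E'
from h import *
s=ctrl.get_state(); print({k:np.round(v,3) for k,v in s.items()})
for n in('scene','top'):
    d=grab(n);cv2.imwrite(f'pics/{n}1.png',d['img']);print(n,d['o'],d['f'],d['cx'],d['cy'],d['k1'],np.shape(d['orientation']),d['R'].round(3).tolist())
    pickle.dump(d,open(f'{n}1.pkl','wb'))
E
```

```text
{'time': np.float64(0.0), 'joint_positions': array([ 1.15 ,  0.322, -0.07 ,  1.452,  0.023,  1.371, -0.057]), 'qd': array([ 0.002, -0.002,  0.   ,  0.001,  0.002,  0.001,  0.001]), 'joint_torque': array([ 0.0000e+00, -4.9129e+01, -4.0400e-01, -3.1252e+01, -6.4000e-02,
        4.4000e-02,  0.0000e+00]), 'position': array([ 0.274, -0.589,  0.221]), 'tool_rot': array([-3.066e+00, -6.770e-01,  1.000e-03]), 'ft_force': array([-0.221, -0.155,  0.007]), 'torque': array([ 0.031,  0.035, -0.024]), 'grip_force': np.float64(0.0), 'grip_width': np.float64(1.001)}
scene [1.10230431 0.27649335 0.92431047] 370.0885026930587 251.3323925400394 189.8108632656049 -0.07372277456128502 (3,) [[-0.5, 0.71, -0.496], [0.866, 0.419, -0.273], [0.014, -0.566, -0.824]]
top [5.26688746e-01 7.73830192e-04 1.31123798e+00] 357.7233151158135 253.27044958233807 187.36697601541073 -0.06836654436060172 (3,) [[0.008, -0.998, 0.063], [-1.0, -0.009, -0.017], [0.017, -0.063, -0.998]]
```

View pics/scene1.png

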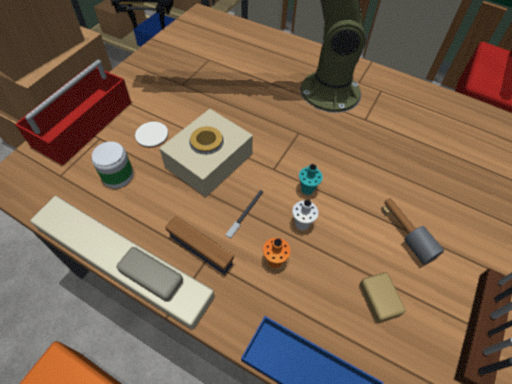

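View pics/top1.png

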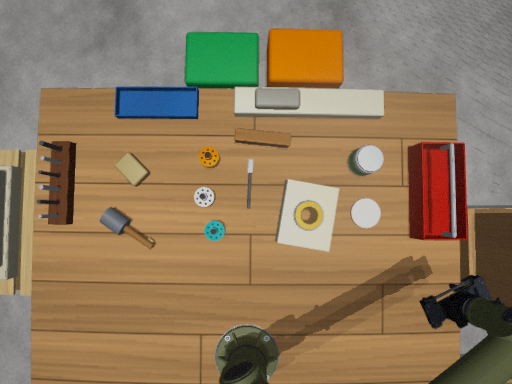

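The top view shows the holder (white lid) at about (204,197), the orange and turquoise decoys at (209,157) and (214,231), and the stone with the brass liner at (310,215). In the scene view the holder is at (305,212) and the liner at (206,139).

Run:
```python
from h import *
D={n:pickle.load(open(n+'1.pkl','rb')) for n in('scene','top')}
a=D['top']['img'][175:245,180:340]; b=D['scene']['img'][115:245,150:340]
cv2.imwrite('pics/c.png',np.vstack([cv2.resize(a,None,fx=4,fy=4)[:, :640],cv2.resize(b[:, 0:190],(640,int(130*640/190)))])[:600*2] if 0 else np.hstack([cv2.resize(a[:, :60],None,fx=6,fy=6)[:400],cv2.resize(b[75:,130:],None,fx=7,fy=7)[:400,:420][:385].repeat(1,0) if 0 else cv2.resize(b[75:130,130:190],(440,400))]))
def blobs(m,a0):
    n,l,s,c=cv2.connectedComponentsWithStats(m.astype(np.uint8)*255)
    return [(s[i,4],c[i].round(1).tolist(),s[i,:4].tolist()) for i in range(1,n) if s[i,4]>=a0]
for n,(x0,x1,y0,y1) in {'top':(188,222,180,215),'scene':(285,325,190,235)}.items():
    im=D[n]['img'].astype(int); m=np.zeros(im.shape[:2],bool); m[y0:y1,x0:x1]=True
    hsv=cv2.cvtColor(D[n]['img'],cv2.COLOR_BGR2HSV)
    print(n,'dark',blobs(m&(im.max(2)<60),3),'white',blobs(m&(hsv[...,1]<60)&(im.min(2)>120),20))
    m[:]=0
    if n=='top': m[180:250,270:350]=1
    else: m[105:195,155:260]=1
    br=m&(hsv[...,1]>120)&(hsv[...,0]>12)&(hsv[...,0]<35)&(im.max(2)>110)
    st=m&(hsv[...,1]<70)&(im.min(2)>90)
    print('brass',blobs(br,20),'stone',blobs(st,100))
    if n=='top':
        c=max(cv2.findContours(st.astype(np.uint8),cv2.RETR_EXTERNAL,2)[0],key=cv2.contourArea)
        r=cv2.minAreaRect(c);print(r,[onz(D[n],*p,.09).round(3).tolist() for p in cv2.boxPoints(r)], onz(D[n],*r[0],.09))
```

```text
top dark [] white [(np.int32(290), [203.7, 196.6], [194, 187, 20, 20])]
brass [(np.int32(580), [275.5, 210.7], [270, 180, 22, 70]), (np.int32(26), [314.7, 181.0], [307, 180, 16, 4]), (np.int32(40), [329.5, 182.1], [323, 180, 13, 6]), (np.int32(31), [344.9, 185.2], [340, 180, 10, 12]), (np.int32(27), [344.4, 193.7], [340, 190, 9, 9]), (np.int32(426), [308.3, 214.7], [295, 201, 28, 28]), (np.int32(130), [343.7, 240.9], [336, 228, 14, 22])] stone [(np.int32(2798), [307.4, 215.0], [277, 180, 62, 70])]
((307.75518798828125, 215.00088500976562), (53.590919494628906, 64.9383544921875), 9.659893035888672) [[0.417, -0.098, 0.09], [0.635, -0.134, 0.09], [0.606, -0.317, 0.09], [0.387, -0.279, 0.09]] [ 0.51075563 -0.20660396  0.09      ]
scene dark [(np.int32(3), [302.3, 191.0], [302, 190, 2, 3]), (np.int32(3), [309.3, 191.7], [309, 191, 2, 2]), (np.int32(26), [307.2, 202.4], [305, 200, 6, 6])] white [(np.int32(381), [304.7, 212.5], [292, 200, 27, 24])]
brass [(np.int32(1128), [207.6, 115.8], [155, 105, 105, 36]), (np.int32(376), [205.8, 138.7], [191, 127, 31, 24]), (np.int32(680), [244.3, 174.6], [217, 137, 43, 58]), (np.int32(492), [168.7, 178.8], [155, 146, 45, 49])] stone [(np.int32(2653), [205.6, 144.3], [160, 109, 93, 71]), (np.int32(251), [160.1, 132.5], [155, 121, 13, 25])]
```

View pics/c.png

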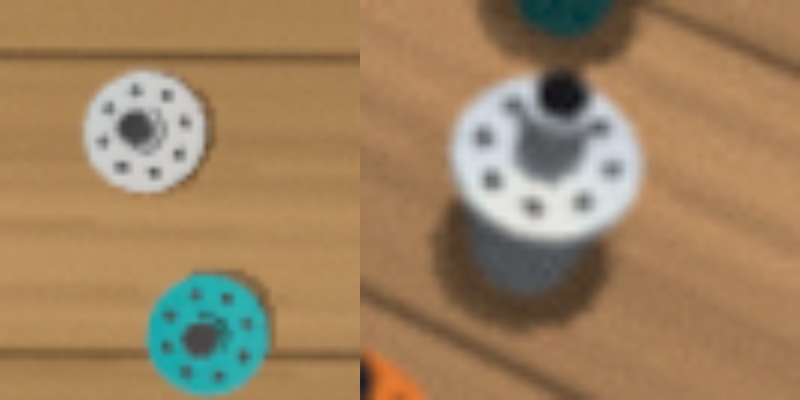

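```bash
cat >> h.py <<'E'
def plan(t,z=None):
    s=ctrl.get_state(); M=R.from_rotvec(s['tool_rot']).as_matrix()
    t=np.array(t,float); d=t-s['position']
    print('at',np.round(s['position'],4),'shift tool cm',(M.T@d*100).round(2),'rows>=',np.ceil(np.linalg.norm(d)/.0625))
E
python3 - <<'E'
from h import *
D={n:pickle.load(open(n+'1.pkl','rb')) for n in('scene','top')}
T,S=D['top'],D['scene']
print('rim top z.07',onz(T,203.7,196.6,.07),'cap top',onz(T,202.3,196.2,.115),'cap scene',onz(S,307.2,202.2,.115),'tri',tri([(T,202.3,196.2),(S,307.2,202.2)]))
obs=[]
for d,(x0,x1,y0,y1) in((T,(290,328,196,234)),(S,(187,226,123,156))):
    h=cv2.cvtColor(d['img'],cv2.COLOR_BGR2HSV);m=np.zeros(h.shape[:2],np.uint8)
    m[y0:y1,x0:x1]=((h[...,1]>120)&(h[...,0]>12)&(h[...,0]<35)&(h[...,2]>110))[y0:y1,x0:x1]
    c=max(cv2.findContours(m,0,2)[0],key=cv2.contourArea);e=cv2.fitEllipse(cv2.convexHull(c));print(e);obs.append((d,*e[0]))
print('flange tri',tri(obs),[onz(*o,.12) for o in obs])
w=grab('wrist');cv2.imwrite('pics/w1.png',w['img']);s=ctrl.get_state();M=R.from_rotvec(s['tool_rot']).as_matrix()
print('tool M',M.round(3).tolist(),'cam in tool',M.T@(w['o']-s['position']),'camR in tool',(M.T@w['R']).round(3).tolist(),w['f'],w['cx'],w['cy'])
plan([.51,-.2,.30]); plan([.57,.18,.3])
E
```

```text
rim top z.07 [0.57123525 0.15189586 0.07      ] cap top [0.57091306 0.15112081 0.115     ] cap scene [0.57551299 0.15342536 0.115     ] tri [0.57109319 0.15218461 0.10807075]
((308.6212463378906, 214.7667694091797), (27.19803237915039, 27.744413375854492), 139.2434844970703)
((205.796630859375, 138.35177612304688), (23.386274337768555, 31.030168533325195), 84.99369049072266)
flange tri [ 0.51173944 -0.20851785  0.09698625] [array([ 0.51194564, -0.20441633,  0.12      ]), array([ 0.52822866, -0.19516872,  0.12      ])]
tool M [[0.907, 0.421, -0.001], [0.421, -0.907, 0.001], [-0.0, -0.001, -1.0]] cam in tool [ 0.08277814 -0.00023873 -0.16208919] camR in tool [[-0.001, -0.954, -0.299], [1.0, -0.001, -0.0], [-0.0, -0.299, 0.954]] 283.6503914730098 257.0856138773769 192.55890077457462
at [ 0.2736 -0.5891  0.2217] shift tool cm [ 37.83 -25.34  -7.8 ] rows>= 8.0
at [ 0.2736 -0.5891  0.2217] shift tool cm [ 59.28 -57.28  -7.75] rows>= 14.0
```

Call:
jog_arm:
  rows: "4.7 -3.1 -0.4 0 0 0 -1;4.7 -3.1 -0.4 0 0 0 -1;4.7 -3.1 -0.4 0 0 0 -1;4.7 -3.1 -0.4 0 0 0 -1"

```text
time: 0.65
position: [0.3927, -0.3962, 0.2385]
tool_rot: [-3.068, -0.677, 0.0]
ft_force: [-0.1, -0.2, -0.3]
grip_width: 0.998
grip_force: 0.0
```

Call:
jog_arm:
  rows: "4.7 -3.1 -0.4 0 0 0 -1;4.7 -3.1 -0.4 0 0 0 -1;4.7 -3.1 -0.4 0 0 0 -1;4.7 -3.1 -0.4 0 0 0 -1;0 0 0 0 0 0 -1"

```text
time: 1.27
position: [0.5129, -0.2001, 0.2549]
tool_rot: [-3.063, -0.693, -0.003]
ft_force: [-0.7, -0.1, 0.1]
grip_width: 1.004
grip_force: 0.0
```

Run:
```python
from h import *
w=grab('wrist');pickle.dump(w,open('w2.pkl','wb'));im=w['img'].copy()
for z in(.1,.13):
    p=proj(w,[.5115,-.206,z]);print(p);cv2.circle(im,tuple(int(x) for x in p),2,(0,0,255),-1)
cv2.imwrite('pics/w2.png',im);plan([.57,.152,.22]);print(R.from_rotvec(ctrl.get_state()['tool_rot']).as_matrix().round(3).tolist())
```

```text
[261.39178014 182.32786007]
[261.78028524 189.77325545]
at [ 0.5113 -0.2037  0.2545] shift tool cm [ 20.47 -29.68   3.46] rows>= 6.0
[[0.905, 0.426, 0.0], [0.426, -0.905, 0.0], [0.0, -0.0, -1.0]]
```

View pics/w2.png

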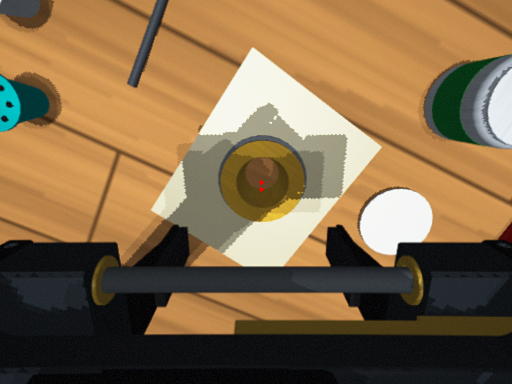

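The flange appears as a brass ring centred near (262,178), about 86 px across, and the collar is just visible as a grey edge at its top.

```bash
cat >> h.py <<'E'
def circ(P):
    A=np.c_[2*P[:,:2],np.ones(len(P))];b=(P[:,:2]**2).sum(1);x=np.linalg.lstsq(A,b,rcond=None)[0]
    return x[:2],np.sqrt(x[2]+x[:2]@x[:2])
def flange(d,box):
    x0,x1,y0,y1=box
    h=cv2.cvtColor(d['img'],cv2.COLOR_BGR2HSV);m=np.zeros(h.shape[:2],np.uint8)
    m[y0:y1,x0:x1]=((h[...,1]>140)&(h[...,0]>15)&(h[...,0]<35)&(h[...,2]>60))[y0:y1,x0:x1]
    c=max(cv2.findContours(m,0,2)[0],key=cv2.contourArea);hl=cv2.convexHull(c)[:,0].astype(float)
    for z in(.095,.105,.115,.125):
        P=np.array([onz(d,u,v,z) for u,v in hl]);c,r=circ(P);res=np.hypot(*(P[:,:2]-c).T)-r
        print(z,c.round(4),'r',r.round(4),'res',res.std().round(4))
    return hl
E
python3 - <<'E'
from h import *
w=pickle.load(open('w2.pkl','rb'))
hl=flange(w,(205,320,125,232)); print(cv2.fitEllipse(hl.astype(np.float32)))
E
```

```text
0.095 [ 0.5105 -0.2074] r 0.0492 res 0.0002
0.105 [ 0.5128 -0.2061] r 0.0477 res 0.0002
0.115 [ 0.5152 -0.2048] r 0.0461 res 0.0002
0.125 [ 0.5176 -0.2034] r 0.0446 res 0.0002
((262.0571594238281, 180.68959045410156), (81.00984191894531, 83.59504699707031), 83.46450805664062)
```

Call:
jog_arm:
  rows: "4.0 -5 0.4 0 0 0 -1;4.0 -5 0.4 0 0 0 -1;4.0 -4.8 0.4 0 0 0 -1;4.0 -4.8 0.4 0 0 0 -1;2.3 -5 0.4 0 0 0 -1"

```text
time: 1.95
position: [0.5725, 0.0904, 0.234]
tool_rot: [3.068, 0.673, -0.001]
ft_force: [0.1, 1.2, -0.6]
grip_width: 0.997
grip_force: 0.0
```

Call:
jog_arm:
  rows: "2.2 -5 0 0 0 0 -0.3;0 0 0 0 0 0 -0.3;0 0 0 0 0 0 -0.3"

```text
time: 2.33
position: [0.5711, 0.1428, 0.2342]
tool_rot: [3.067, 0.674, -0.001]
ft_force: [0.2, -0.5, -0.4]
grip_width: 0.743
grip_force: 0.0
```

Run:
```python
from h import *
w=grab('wrist');pickle.dump(w,open('w3.pkl','wb'));im=w['img'].copy()
p=proj(w,[.571,.152,.115]);print(p,proj(w,[.571,.152,.07]))
cv2.circle(im,tuple(int(x) for x in p),1,(0,0,255),-1)
cv2.imwrite('pics/w3.png',im);plan([.571,.152,.22])
```

```text
[248.94047527 183.88506574] [249.91691722 173.55148929]
at [0.5713 0.1421 0.2343] shift tool cm [ 0.39 -0.91  1.43] rows>= 1.0
```

View pics/w3.png

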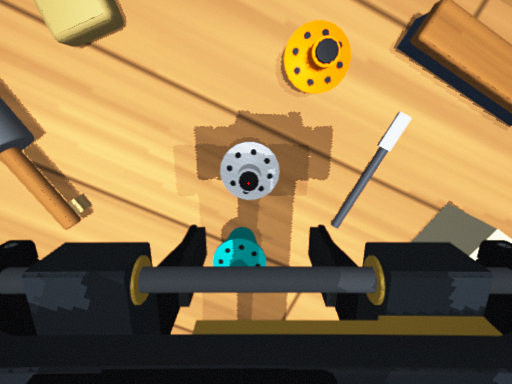

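The cap is at about (248,182), almost at the predicted pixel, on the grey-white lid at (250,170). The turquoise decoy is at (240,250), off the finger line.

Run:
```python
from h import *
w=pickle.load(open('w3.pkl','rb'));im=w['img']
m=np.zeros(im.shape[:2],np.uint8);m[168:198,234:264]=(im.max(2)<50)[168:198,234:264]
n,l,s,c=cv2.connectedComponentsWithStats(m);print(s[1:].tolist(),c[1:])
h=cv2.cvtColor(im,cv2.COLOR_BGR2HSV);m2=np.zeros_like(m);m2[135:205,212:288]=((h[...,1]<60)&(h[...,2]>110))[135:205,212:288]
C=max(cv2.findContours(m2,0,2)[0],key=cv2.contourArea);hl=cv2.convexHull(C)[:,0]
print('rim',circ(np.array([onz(w,u,v,.07) for u,v in hl.astype(float)])))
i=1+s[1:,4].argmax();print('cap',onz(w,*c[i],.114))
plan([.5715,.152,.15])
```

```text
[[239, 172, 19, 19, 272], [234, 182, 1, 3, 3], [259, 186, 4, 5, 14], [244, 192, 3, 2, 3]] [[248.24632353 180.79411765]
 [234.         183.        ]
 [260.64285714 188.21428571]
 [245.         192.66666667]]
rim (array([0.57339065, 0.15379651]), np.float64(0.035015892235143384))
cap [0.57344748 0.1539152  0.114     ]
at [0.5713 0.1421 0.2343] shift tool cm [ 0.45 -0.9   8.43] rows>= 2.0
```

Call:
jog_arm:
  rows: "0.64 -0.96 0 0 0 0 -0.3;0 0 5 0 0 0 -0.3;0 0 4 0 0 0 -0.3;0 0 0 0 0 0 -0.3;0 0 0 0 0 0 -0.3"

```text
time: 3.0
position: [0.5736, 0.1567, 0.1464]
tool_rot: [-3.068, -0.677, -0.003]
ft_force: [0.3, 0.5, 0.6]
grip_width: 0.652
grip_force: 0.0
```

Run:
```python
from h import *
w=grab('wrist');cv2.imwrite('pics/w4.png',w['img']);plan([.573,.1535,.081]);print(proj(w,[.573,.1535,.115]))
im=w['img'];p=proj(w,[.573,.1535,.115]).astype(int);m=np.zeros(im.shape[:2],np.uint8);q=np.s_[p[1]-35:p[1]+35,p[0]-35:p[0]+35];m[q]=(im.max(2)<50)[q]
n,l,s,c=cv2.connectedComponentsWithStats(m);i=1+s[1:,4].argmax();print(s[i],c[i],onz(w,*c[i],.1145))
```

```text
at [0.5739 0.157  0.147 ] shift tool cm [-0.25  0.27  6.6 ] rows>= 2.0
[260.92006541 223.57949067]
[248 209  26  27 527] [260.5313093  222.03225806] [0.57381059 0.15418981 0.1145    ]
```

View pics/w4.png

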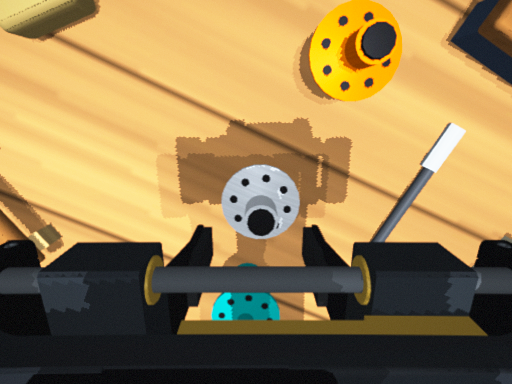

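The cap is at (260,222), centred between the fingertips (about x 205 to 310) to within 3 mm. Correcting, then descending.

Call:
jog_arm:
  rows: "-0.13 0.27 0 0 0 0 -0.3;0 0 2.5 0 0 0 -0.3;0 0 2 0 0 0 -0.3;0 0 1 0 0 0 -0.3;0 0 0 0 0 0 -0.3"

```text
time: 3.68
position: [0.572, 0.1534, 0.0891]
tool_rot: [-3.068, -0.678, 0.002]
ft_force: [-0.4, 0.1, 0.2]
grip_width: 0.649
grip_force: 0.0
```

Run:
```python
from h import *
for i in range(2): plan([.5738,.154,.081]); grab('wrist')
```

```text
at [0.572  0.1534 0.0891] shift tool cm [0.19 0.02 0.81] rows>= 1.0
at [0.5725 0.1537 0.0898] shift tool cm [0.13 0.02 0.88] rows>= 1.0
```

Call:
jog_arm:
  rows: "0.15 0 0.75 0 0 0 -0.3;0 0 0 0 0 0 -0.3;0 0 0 0 0 0 0.6;0 0 0 0 0 0 0.8;0 0 0 0 0 0 1"
  force: 20

```text
time: 4.4
position: [0.5739, 0.1542, 0.0824]
tool_rot: [3.068, 0.678, 0.0]
ft_force: [0.1, -0.3, -0.6]
grip_width: 0.394
grip_force: 0.0
```

Call:
jog_arm:
  rows: "0 0 0 0 0 0 1;0 0 0 0 0 0 1;0 0 0 0 0 0 1;0 0 0 0 0 0 1"
  force: 20

```text
time: 4.9
position: [0.5739, 0.1541, 0.0823]
tool_rot: [3.067, 0.677, 0.0]
ft_force: [-0.5, -0.4, 1.1]
grip_width: 0.292
grip_force: 20.0
```

Call:
jog_arm:
  rows: "0 0 -1 0 0 0 1;0 0 -3 0 0 0 1;0 0 -4.5 0 0 0 1;0 0 -4.5 0 0 0 1;0 0 -4 0 0 0 1"

```text
time: 5.52
position: [0.5733, 0.1544, 0.2538]
tool_rot: [-3.067, -0.678, 0.0]
ft_force: [0.5, -0.0, -3.3]
grip_width: 0.291
grip_force: 20.0
```

Run:
```python
from h import *
s=ctrl.get_state();print(s['ft_force'],s['grip_width'],s['grip_force']);plan([.513,-.206,.25])
```

```text
[ 0.49001801 -0.02054383 -3.30947389] 0.2913257415259874 20.000612419098616
at [0.5733 0.1544 0.2538] shift tool cm [-20.67  30.14   0.38] rows>= 6.0
```

Call:
jog_arm:
  rows: "-1.2 1.8 0 0 0 0 1;-2.4 3.5 0 0 0 0 1;-2.4 3.5 0 0 0 0 1;-2.4 3.5 0 0 0 0 1;-2.4 3.5 0 0 0 0 1"

```text
time: 6.15
position: [0.5415, -0.0355, 0.2521]
tool_rot: [-3.067, -0.678, 0.001]
ft_force: [0.8, 0.0, -3.5]
grip_width: 0.295
grip_force: 20.0
```

Call:
jog_arm:
  rows: "-2.4 3.5 0 0 0 0 1;-2.4 3.5 0 0 0 0 1;-2.4 3.5 0 0 0 0 1;-2 3 0 0 0 0 1;-0.6 0.8 0 0 0 0 1"

```text
time: 6.78
position: [0.5123, -0.2086, 0.2517]
tool_rot: [3.069, 0.671, -0.003]
ft_force: [0.4, -0.8, -4.4]
grip_width: 0.293
grip_force: 20.0
```

Call:
jog_arm:
  rows: "0 0 0 0 0 0 1;0 0 0 0 0 0 1"

```text
time: 7.02
position: [0.5143, -0.2034, 0.2523]
tool_rot: [-3.066, -0.682, -0.001]
ft_force: [-0.0, 1.2, -3.5]
grip_width: 0.293
grip_force: 20.0
```

Run:
```python
from h import *
plan([.5123,-.2063,.25]);w=grab('wrist');t=grab('top');s=grab('scene');plan([.5123,-.2063,.25])
pickle.dump((w,t,s),open('w5.pkl','wb'))
q=proj(s,[.5123,-.2063,.16]).astype(int);a=cv2.resize(s['img'][q[1]-70:q[1]+70,q[0]-70:q[0]+70],(400,400))
cv2.imwrite('pics/w5.png',np.hstack([w['img'][:,60:460],np.zeros((384,0,3),np.uint8),a[:384]]))
print(R.from_rotvec(ctrl.get_state()['tool_rot']).as_matrix().round(3).tolist())
```

```text
at [ 0.5143 -0.2034  0.2523] shift tool cm [-0.3   0.18  0.23] rows>= 1.0
at [ 0.5142 -0.204   0.2524] shift tool cm [-0.27  0.13  0.24] rows>= 1.0
[[0.906, 0.423, 0.0], [0.423, -0.906, 0.0], [0.0, -0.0, -1.0]]
```

View pics/w5.png

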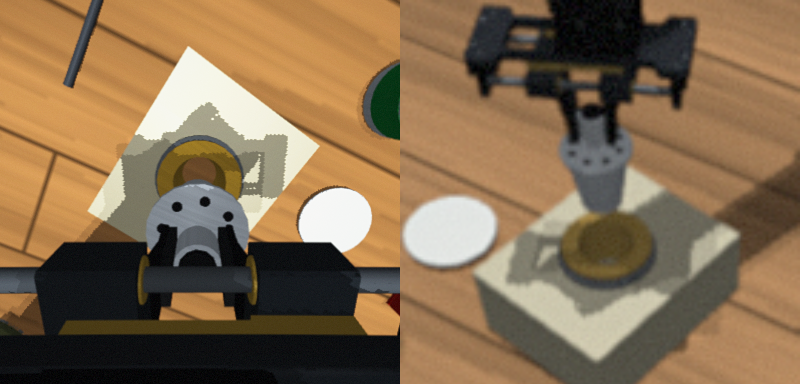

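The holder hangs upright above the liner. In the wrist part the flange is at (200,180), and the holder hides its lower half.

Call:
jog_arm:
  rows: "-0.19 0.17 0 0 0 0 1;0 0 2.5 0 0 0 1;0 0 2.5 0 0 0 1;0 0 1 0 0 0 1;0 0 0 0 0 0 1"

```text
time: 7.8
position: [0.5125, -0.2078, 0.1919]
tool_rot: [-3.067, -0.678, 0.001]
ft_force: [0.5, 0.2, -3.1]
grip_width: 0.294
grip_force: 20.0
```

Call:
jog_arm:
  rows: "0 0 0 0 0 0 1;0 0 0 0 0 0 1"

```text
time: 8.05
position: [0.5134, -0.2081, 0.1934]
tool_rot: [3.066, 0.677, 0.002]
ft_force: [0.3, -0.2, -4.0]
grip_width: 0.292
grip_force: 20.0
```

Run:
```python
from h import *
P=[]
for i in range(4): P.append(ctrl.get_state()['position']); grab('wrist')
print(np.mean(P,0),np.std(P,0)); plan([.5132,-.206,.15])
```

```text
[ 0.51321526 -0.20808412  0.1931142 ] [1.39293630e-04 3.26322924e-05 2.02780487e-04]
at [ 0.5129 -0.208   0.1927] shift tool cm [ 0.1  -0.17  4.27] rows>= 1.0
```

Call:
jog_arm:
  rows: "0.08 -0.18 0 0 0 0 1;0 0 2 0 0 0 1;0 0 1.5 0 0 0 1;0 0 0.5 0 0 0 1;0 0 0 0 0 0 1"

```text
time: 8.88
position: [0.5126, -0.2059, 0.152]
tool_rot: [-3.067, -0.677, 0.001]
ft_force: [0.5, 0.5, -4.5]
grip_width: 0.29
grip_force: 20.0
```

Call:
jog_arm:
  rows: "0 0 0 0 0 0 1;0 0 0 0 0 0 1;0 0 0 0 0 0 1"

```text
time: 9.25
position: [0.5129, -0.206, 0.1527]
tool_rot: [3.067, 0.677, 0.001]
ft_force: [0.1, 0.2, -3.4]
grip_width: 0.29
grip_force: 20.0
```

```bash
cat >> h.py <<'E'
def rd(n=4):
    P=[];F=[]
    for i in range(n): s=ctrl.get_state();P.append(s['position']);F.append(s['ft_force']);grab('wrist')
    print('pos',np.mean(P,0).round(4),'F',np.mean(F,0).round(2),np.std(F,0).round(2),s['time'])
E
python3 -c "
from h import *
rd(); plan([.5132,-.206,.14])"
```

```text
pos [ 0.5128 -0.206   0.1525] F [-0.43 -0.1  -4.22] [0.66 0.38 0.52] 9.4
at [ 0.5127 -0.206   0.1524] shift tool cm [0.04 0.02 1.24] rows>= 1.0
```

Call:
jog_arm:
  rows: "0.04 0 0.3 0 0 0 1;0 0 0.3 0 0 0 1;0 0 0.2 0 0 0 1;0 0 0 0 0 0 1"

```text
time: 9.95
position: [0.5129, -0.2057, 0.144]
tool_rot: [-3.067, -0.678, 0.001]
ft_force: [-0.2, 0.6, -4.2]
grip_width: 0.294
grip_force: 20.0
```

Call:
jog_arm:
  rows: "0 0 0.2 0 0 0 1;0 0 0.2 0 0 0 1;0 0 0 0 0 0 1"

```text
time: 10.32
position: [0.5129, -0.2057, 0.14]
tool_rot: [-3.067, -0.678, 0.001]
ft_force: [0.5, 0.1, -4.0]
grip_width: 0.293
grip_force: 20.0
```

```bash
python3 -c "
from h import *
rd(); plan([.5132,-.206,.13])"
```

```text
pos [ 0.513  -0.2058  0.1402] F [ 0.06 -0.32 -3.85] [0.34 0.47 0.22] 10.475
at [ 0.5131 -0.2058  0.1404] shift tool cm [-0.    0.02  1.04] rows>= 1.0
```

Call:
jog_arm:
  rows: "0 0 0.1 0 0 0 1;0 0 0.1 0 0 0 1;0 0 0.1 0 0 0 1;0 0 0 0 0 0 1"

```text
time: 11.02
position: [0.513, -0.2057, 0.1371]
tool_rot: [-3.068, -0.678, 0.0]
ft_force: [0.7, -1.0, -4.5]
grip_width: 0.295
grip_force: 20.0
```

Call:
jog_arm:
  rows: "0 0 0.1 0 0 0 1;0 0 0.1 0 0 0 1;0 0 0 0 0 0 1"

```text
time: 11.4
position: [0.513, -0.2058, 0.1351]
tool_rot: [-3.068, -0.678, 0.0]
ft_force: [-0.0, 0.2, -3.8]
grip_width: 0.288
grip_force: 20.0
```

```bash
python3 -c "
from h import *
rd()"
```

```text
pos [ 0.513  -0.2058  0.1352] F [ 0.33  0.04 -3.91] [0.55 0.15 0.25] 11.55
```

Call:
jog_arm:
  rows: "0 0 0.1 0 0 0 1;0 0 0.1 0 0 0 1;0 0 0 0 0 0 1"

```text
time: 11.98
position: [0.513, -0.2058, 0.1331]
tool_rot: [-3.068, -0.678, 0.0]
ft_force: [-0.2, 0.4, -3.9]
grip_width: 0.291
grip_force: 20.0
```

Call:
jog_arm:
  rows: "0 0 0.1 0 0 0 1;0 0 0.1 0 0 0 1;0 0 0 0 0 0 1"

```text
time: 12.35
position: [0.5131, -0.2058, 0.1312]
tool_rot: [3.068, 0.678, 0.0]
ft_force: [-0.3, -0.3, -4.9]
grip_width: 0.29
grip_force: 20.0
```

```bash
python3 -c "
from h import *
rd()"
```

```text
pos [ 0.5131 -0.2058  0.1313] F [ 0.12 -0.44 -4.44] [0.24 0.29 0.3 ] 12.5
```

Call:
jog_arm:
  rows: "0 0 0.1 0 0 0 1;0 0 0 0 0 0 1;0 0 0 0 0 0 1"

```text
time: 12.92
position: [0.5132, -0.2058, 0.1303]
tool_rot: [3.067, 0.678, 0.0]
ft_force: [-0.2, -0.6, -3.9]
grip_width: 0.291
grip_force: 20.0
```

Call:
jog_arm:
  rows: "0 0 0.1 0 0 0 1;0 0 0 0 0 0 1;0 0 0 0 0 0 1"

```text
time: 13.3
position: [0.5133, -0.2058, 0.1294]
tool_rot: [3.067, 0.678, 0.001]
ft_force: [2.5, -0.2, -3.2]
grip_width: 0.289
grip_force: 20.0
```

```bash
python3 -c "
from h import *
rd()"
```

```text
pos [ 0.5133 -0.2059  0.1294] F [ 1.73 -0.48 -3.05] [0.54 0.18 0.26] 13.45
```

Light contact: a sideways push of 1.7 N towards +x, so the holder is slightly off the axis on the −x side. I shift it and continue.

Call:
jog_arm:
  rows: "0.07 0.03 0 0 0 0 1;0 0 0 0 0 0 1;0 0 0.1 0 0 0 1;0 0 0 0 0 0 1;0 0 0 0 0 0 1"

```text
time: 14.12
position: [0.5137, -0.2058, 0.1283]
tool_rot: [3.068, 0.678, -0.0]
ft_force: [-0.2, -0.8, -1.1]
grip_width: 0.29
grip_force: 20.0
```

```bash
python3 -c "
from h import *
rd()"
```

```text
pos [ 0.5137 -0.2059  0.1283] F [-0.51 -0.24 -1.47] [0.26 0.36 0.36] 14.275
```

Centred now, with no sideways force, and the liner carries most of the weight. Releasing.

Call:
jog_arm:
  rows: "0 0 0 0 0 0 0.3;0 0 0 0 0 0 0.2;0 0 0 0 0 0 0;0 0 0 0 0 0 0;0 0 0 0 0 0 0"
  force: 5

```text
time: 14.95
position: [0.5139, -0.2058, 0.1283]
tool_rot: [3.067, 0.678, 0.0]
ft_force: [-0.3, 1.0, -0.1]
grip_width: 0.496
grip_force: 0.0
```

Call:
jog_arm:
  rows: "0 0 0 0 0 0 -0.2;0 0 0 0 0 0 -0.2;0 0 0 0 0 0 -0.2;0 0 0 0 0 0 -0.2"

```text
time: 15.45
position: [0.5138, -0.2058, 0.1283]
tool_rot: [3.068, 0.678, -0.0]
ft_force: [0.6, -0.0, -1.0]
grip_width: 0.602
grip_force: 0.0
```

Call:
jog_arm:
  rows: "0 0 -1 0 0 0 -0.2;0 0 -3 0 0 0 -0.2;0 0 -4 0 0 0 -0.2;0 0 0 0 0 0 -0.2;0 0 0 0 0 0 -0.2"

```text
time: 16.08
position: [0.5137, -0.2058, 0.2084]
tool_rot: [3.067, 0.678, 0.0]
ft_force: [-0.4, 0.3, -0.2]
grip_width: 0.602
grip_force: 0.0
```

Run:
```python
from h import *
rd();w=grab('wrist');s=grab('scene')
q=proj(s,[.5137,-.2058,.13]).astype(int);a=cv2.resize(s['img'][q[1]-45:q[1]+45,q[0]-45:q[0]+45],(384,384))
cv2.imwrite('pics/w6.png',np.hstack([w['img'][:,60:460],a]))
for d,n in((w,'w'),(s,'s')):
    im=d['img'];p=proj(d,[.5137,-.2058,.161]).astype(int);k=30 if n=='w' else 10;q=np.s_[p[1]-k:p[1]+k,p[0]-k:p[0]+k];m=np.zeros(im.shape[:2],np.uint8);m[q]=(im.max(2)<50)[q]
    _,l,st,c=cv2.connectedComponentsWithStats(m);i=1+st[1:,4].argmax();print(n,p,st[i],c[i],onz(d,*c[i],.161))
```

```text
pos [ 0.5133 -0.2056  0.2076] F [-0.55 -0.01 -0.52] [0.27 0.23 0.21] 16.225
w [257 213] [246 201  25  25 485] [257.76907216 213.07835052] [ 0.51374948 -0.20561883  0.161     ]
s [204 123] [202 124   6   4  19] [204.15789474 125.31578947] [ 0.51843706 -0.20317162  0.161     ]
```

View pics/w6.png

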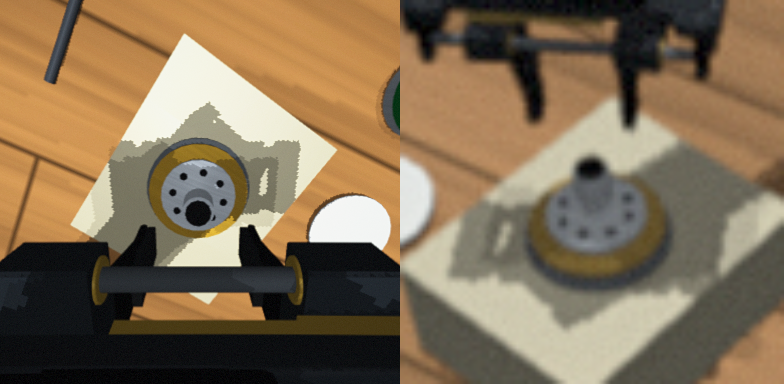

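The holder stands upright and centred in the flange, with the cap at (258,213) in the full wrist image, right under the TCP. Next: close the fingers and come down on the cap.

Call:
jog_arm:
  rows: "0 0 0 0 0 0 1;0 0 0 0 0 0 1;0 0 0 0 0 0 1;0 0 0 0 0 0 1;0 0 0 0 0 0 1"
  force: 20

```text
time: 17.0
position: [0.5139, -0.2057, 0.2083]
tool_rot: [3.067, 0.678, 0.0]
ft_force: [-0.5, -0.8, -0.3]
grip_width: 0.118
grip_force: 0.0
```

Call:
jog_arm:
  rows: "0 0 0 0 0 0 1;0 0 0 0 0 0 1;0 0 1.5 0 0 0 1;0 0 1.5 0 0 0 1;0 0 0.5 0 0 0 1"

```text
time: 17.62
position: [0.5127, -0.2054, 0.1711]
tool_rot: [-3.066, -0.677, 0.004]
ft_force: [-0.4, -0.0, -0.6]
grip_width: 0.0
grip_force: 0.0
```

Call:
jog_arm:
  rows: "0 0 0 0 0 0 1;0 0 0 0 0 0 1;0 0 0 0 0 0 1"

```text
time: 18.0
position: [0.5142, -0.2059, 0.1738]
tool_rot: [3.067, 0.678, 0.001]
ft_force: [0.7, -0.5, 1.0]
grip_width: 0.0
grip_force: 0.0
```

```bash
python3 -c "
from h import *
print(ctrl.get_state()['grip_width']);rd();plan([.5138,-.2057,.163])"
```

```text
0.00010766037501564774
pos [ 0.5141 -0.2059  0.1737] F [ 0.57 -0.24  0.64] [0.54 0.47 0.28] 18.15
at [ 0.514  -0.2058  0.1735] shift tool cm [-0.01 -0.02  1.05] rows>= 1.0
```

Call:
jog_arm:
  rows: "0 0 0.3 0 0 0 1;0 0 0.3 0 0 0 1;0 0 0.2 0 0 0 1;0 0 0.2 0 0 0 1;0 0 0 0 0 0 1"

```text
time: 18.82
position: [0.5137, -0.2058, 0.1631]
tool_rot: [-3.068, -0.678, 0.0]
ft_force: [-0.1, 0.6, -0.4]
grip_width: 0.007
grip_force: 0.0
```

Call:
jog_arm:
  rows: "0 0 0.1 0 0 0 1;0 0 0.1 0 0 0 1;0 0 0.1 0 0 0 1;0 0 0 0 0 0 1"

```text
time: 19.32
position: [0.514, -0.2059, 0.1607]
tool_rot: [3.067, 0.677, 0.0]
ft_force: [-0.1, 1.0, 4.0]
grip_width: 0.007
grip_force: 1.8
```

Call:
jog_arm:
  rows: "0 0 0.1 0 0 0 1;0 0 0.1 0 0 0 1;0 0 0 0 0 0 1"

```text
time: 19.7
position: [0.514, -0.2058, 0.1582]
tool_rot: [3.067, 0.678, 0.0]
ft_force: [0.0, -0.6, 3.1]
grip_width: 0.006
grip_force: 1.5
```

The tool touched at the expected height (z 0.161), and the liner is sliding under a small force.

Call:
jog_arm:
  rows: "0 0 0.1 0 0 0 1;0 0 0.1 0 0 0 1;0 0 0 0 0 0 1"

```text
time: 20.08
position: [0.5139, -0.2058, 0.1561]
tool_rot: [3.067, 0.678, 0.0]
ft_force: [0.2, 0.6, 2.3]
grip_width: 0.009
grip_force: 1.3
```

Call:
jog_arm:
  rows: "0 0 0.1 0 0 0 1;0 0 0.1 0 0 0 1;0 0 0 0 0 0 1"

```text
time: 20.45
position: [0.5139, -0.2058, 0.1542]
tool_rot: [3.067, 0.678, 0.0]
ft_force: [-0.3, 0.4, 3.8]
grip_width: 0.004
grip_force: 1.3
```

Call:
jog_arm:
  rows: "0 0 0.1 0 0 0 1;0 0 0.1 0 0 0 1;0 0 0 0 0 0 1"

```text
time: 20.82
position: [0.5141, -0.2058, 0.1535]
tool_rot: [3.067, 0.677, 0.001]
ft_force: [-2.1, 0.2, 10.1]
grip_width: 0.008
grip_force: 4.8
```

Call:
jog_arm:
  rows: "0 0 0.05 0 0 0 1;0 0 0 0 0 0 1;0 0 0 0 0 0 1"

```text
time: 21.2
position: [0.5141, -0.2058, 0.1535]
tool_rot: [3.067, 0.677, 0.001]
ft_force: [-3.4, 1.4, 11.0]
grip_width: 0.01
grip_force: 6.0
```

```bash
python3 -c "
from h import *
rd()"
```

```text
pos [ 0.5141 -0.2059  0.1535] F [-3.06  0.96 12.01] [0.38 0.38 0.58] 21.35
```

Call:
jog_arm:
  rows: "0 0 0.07 0 0 0 1;0 0 0 0 0 0 1;0 0 0 0 0 0 1"

```text
time: 21.78
position: [0.5142, -0.2059, 0.1535]
tool_rot: [3.066, 0.677, 0.001]
ft_force: [-4.3, 1.6, 14.6]
grip_width: 0.004
grip_force: 7.5
```

```bash
python3 -c "
from h import *
rd()"
```

```text
pos [ 0.5142 -0.2059  0.1535] F [-4.27  1.64 15.01] [0.25 0.37 0.37] 21.925
```

Position is unchanged while the force rises, so the liner is on its hard stop. A bit more to about 17 N, and hold.

Call:
jog_arm:
  rows: "0 0 0.05 0 0 0 1;0 0 0 0 0 0 1;0 0 0 0 0 0 1;0 0 0 0 0 0 1;0 0 0 0 0 0 1"

```text
time: 22.6
position: [0.5142, -0.2059, 0.1535]
tool_rot: [3.066, 0.677, 0.001]
ft_force: [-5.5, 0.3, 18.1]
grip_width: 0.004
grip_force: 8.7
```

```bash
python3 -c "
from h import *
rd(8)"
```

```text
pos [ 0.5142 -0.2059  0.1535] F [-5.29  1.69 17.5 ] [0.32 0.66 0.54] 22.95
```

Call:
jog_arm:
  rows: "0 0 0 0 0 0 1;0 0 0 0 0 0 1;0 0 0 0 0 0 1;0 0 0 0 0 0 1"

```text
time: 23.5
position: [0.5142, -0.2059, 0.1534]
tool_rot: [3.066, 0.677, 0.001]
ft_force: [-5.7, 1.5, 17.1]
grip_width: 0.007
grip_force: 8.7
```

Call:
jog_arm:
  rows: "0 0 -0.2 0 0 0 1;0 0 -0.2 0 0 0 1;0 0 -1 0 0 0 1;0 0 -3 0 0 0 1;0 0 -3 0 0 0 1"

```text
time: 24.12
position: [0.5135, -0.2055, 0.2251]
tool_rot: [-3.067, -0.678, 0.001]
ft_force: [-0.6, -0.2, 0.7]
grip_width: 0.006
grip_force: 0.0
```

Call:
jog_arm:
  rows: "0 0 0 0 0 0 1;0 0 0 0 0 0 1;0 0 0 0 0 0 1"

```text
time: 24.5
position: [0.5131, -0.2055, 0.2232]
tool_rot: [-3.066, -0.677, 0.003]
ft_force: [0.0, -0.4, -0.4]
grip_width: 0.004
grip_force: 0.0
```

Run:
```python
from h import *
rd();w=grab('wrist');s=grab('scene')
q=proj(s,[.5137,-.2058,.13]).astype(int);a=cv2.resize(s['img'][q[1]-45:q[1]+45,q[0]-45:q[0]+45],(384,384))
cv2.imwrite('pics/w7.png',np.hstack([w['img'][:,60:460],a]))
im=w['img'];p=proj(w,[.5137,-.2058,.1535]).astype(int);k=30;q=np.s_[p[1]-k:p[1]+k,p[0]-k:p[0]+k];m=np.zeros(im.shape[:2],np.uint8);m[q]=(im.max(2)<50)[q]
_,l,st,c=cv2.connectedComponentsWithStats(m);i=1+st[1:,4].argmax();print(p,st[i],c[i],onz(w,*c[i],.1535))
```

```text
pos [ 0.5133 -0.2056  0.2234] F [-0.01 -0.15 -0.39] [0.2  0.57 0.26] 24.65
[257 203] [247 192  22  23 401] [257.44389027 202.94763092] [ 0.51390222 -0.20556727  0.1535    ]
```

View pics/w7.png

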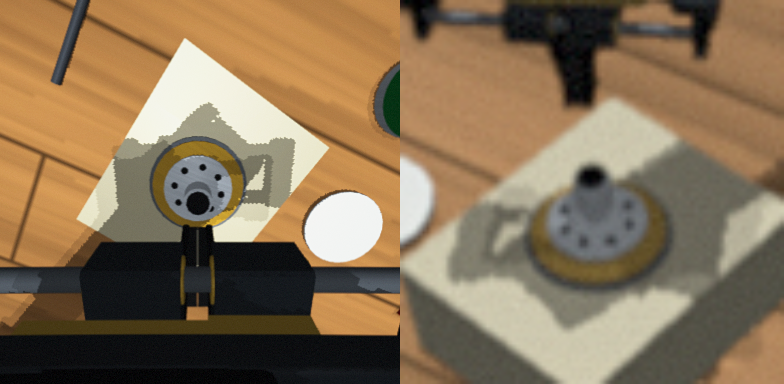

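The holder is upright and centred in the liner (cap at (257,203) in the full wrist image), the flange sits down on the collar, and the tool is clear.

```bash
python3 -c "
from h import *
print(ticket.close_job())"
```

```text
the job is handed in; nothing more can be done
None
```

The job is handed in at about 24.7 s of the 64 s: the holder was lowered gently, released and centred itself, then was pressed on the cap down to the hard stop with about 17.5 N held for roughly a second, and it stands upright with the robot clear; I did not re-check the bench items with a final picture of the whole bench.

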